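Put the drained blotting cassettes away in the drawer

TASK

The blotting cassettes standing in the draining rack are dry: open the drawer of the low white cabinet, lift each cassette straight up out of its slot in the rack and stand it upright, right down on the floor, in a free compartment of the drawer, set down gently and not dropped (one compartment already holds a cassette, which stays in the drawer). When the rack is empty, shut the drawer fully; leave the rack standing on the worktop and do not disturb the timer, the tip box or the beaker.

Things in the scene. Friction and masses are not known exactly. Their poses are not given: they have to be found in the camera images.
- cassette_0: blotting (transfer) cassette, a flat grey and white plastic lattice with two black latches, 100 mm long (own x), 13 mm thick (own y), 85 mm tall (own z up), about 0.12 kg; the top 24 mm is a plain bar to grip across its thickness; origin: centre of the underside. Starts upright in a slot of the rack, own y along the rack's length (3 or 4 are present; absent ones read None)
- cassette_1: blotting (transfer) cassette, a flat grey and white plastic lattice with two black latches, 100 mm long (own x), 13 mm thick (own y), 85 mm tall (own z up), about 0.12 kg; the top 24 mm is a plain bar to grip across its thickness; origin: centre of the underside. Starts upright in a slot of the rack, own y along the rack's length (3 or 4 are present; absent ones read None)
- cassette_2: blotting (transfer) cassette, a flat grey and white plastic lattice with two black latches, 100 mm long (own x), 13 mm thick (own y), 85 mm tall (own z up), about 0.12 kg; the top 24 mm is a plain bar to grip across its thickness; origin: centre of the underside. Starts upright in a slot of the rack, own y along the rack's length (3 or 4 are present; absent ones read None)
- cassette_3: blotting (transfer) cassette, a flat grey and white plastic lattice with two black latches, 100 mm long (own x), 13 mm thick (own y), 85 mm tall (own z up), about 0.12 kg; the top 24 mm is a plain bar to grip across its thickness; origin: centre of the underside. Starts upright in a slot of the rack, own y along the rack's length (3 or 4 are present; absent ones read None)
- stored_0: a cassette of the same kind that is already put away, upright in compartment 0 of the shut drawer (one of the five is present, the rest read None), 100 mm long (own x), 13 mm thick (own y), 85 mm tall (own z up), about 0.12 kg; the top 24 mm is a plain bar to grip across its thickness; origin: centre of the underside, own x along the compartment.
- stored_1: a cassette of the same kind that is already put away, upright in compartment 1 of the shut drawer (one of the five is present, the rest read None), 100 mm long (own x), 13 mm thick (own y), 85 mm tall (own z up), about 0.12 kg; the top 24 mm is a plain bar to grip across its thickness; origin: centre of the underside, own x along the compartment.
- stored_2: a cassette of the same kind that is already put away, upright in compartment 2 of the shut drawer (one of the five is present, the rest read None), 100 mm long (own x), 13 mm thick (own y), 85 mm tall (own z up), about 0.12 kg; the top 24 mm is a plain bar to grip across its thickness; origin: centre of the underside, own x along the compartment.
- stored_3: a cassette of the same kind that is already put away, upright in compartment 3 of the shut drawer (one of the five is present, the rest read None), 100 mm long (own x), 13 mm thick (own y), 85 mm tall (own z up), about 0.12 kg; the top 24 mm is a plain bar to grip across its thickness; origin: centre of the underside, own x along the compartment.
- stored_4: a cassette of the same kind that is already put away, upright in compartment 4 of the shut drawer (one of the five is present, the rest read None), 100 mm long (own x), 13 mm thick (own y), 85 mm tall (own z up), about 0.12 kg; the top 24 mm is a plain bar to grip across its thickness; origin: centre of the underside, own x along the compartment.
- rack: loose draining rack, 0.9 kg: steel tray 200 (own x) by 116 mm with two aluminium comb-shaped side plates at own y = +-38 mm, tops 68 mm up. Slots 16 mm wide at own x = -75, -25, 25, 75 mm; a cassette stands in one on the tray, 10 mm above the worktop, and must rise 65 mm straight up to come clear. Origin: centre of underside. It may get knocked some cm, with its cassettes.
- cabinet: low white cabinet fixed on the worktop, 170 mm deep, 276 mm wide, 130 mm high; origin on the worktop in the middle of the front edge of the carcass; own x points into the cabinet, own y to the left. It has one drawer, which fills its front.
- drawer (a joint): slide of the drawer in m: 0 shut, grows to 0.15 fully open as the drawer comes out along the cabinet's own -x. Friction about 2 N, no spring, no latch; it stays where it is left.
- drawer_handle (a point): middle of the drawer's bar handle: a round steel bar 10 mm thick, 110 mm long along the cabinet's own y, 102 mm above the worktop; 33 mm of free space between bar and drawer front, open above and below. Moves with the drawer. x, y axes as the cabinet's.
- drawer_floor (a point): centre of the drawer's row of compartments, on the drawer floor, 22 mm above the worktop. Moves with the drawer; axes as the cabinet's. The drawer front stands to 128 mm above the worktop; the underside of the cabinet's top is at 118 mm.
- lane_0 (a point): centre of the floor of drawer compartment 0 (0 is the leftmost seen from the robot, 4 the rightmost; 46 mm apart): a slot 116 mm long along the cabinet's own x and 20 mm wide along its y, between grey ribs 55 mm high (tops 77 mm above the worktop); holds one cassette. Moves with the drawer; fully uncovered when the drawer is open by 0.14.
- lane_1 (a point): centre of the floor of drawer compartment 1 (0 is the leftmost seen from the robot, 4 the rightmost; 46 mm apart): a slot 116 mm long along the cabinet's own x and 20 mm wide along its y, between grey ribs 55 mm high (tops 77 mm above the worktop); holds one cassette. Moves with the drawer; fully uncovered when the drawer is open by 0.14.
- lane_2 (a point): centre of the floor of drawer compartment 2 (0 is the leftmost seen from the robot, 4 the rightmost; 46 mm apart): a slot 116 mm long along the cabinet's own x and 20 mm wide along its y, between grey ribs 55 mm high (tops 77 mm above the worktop); holds one cassette. Moves with the drawer; fully uncovered when the drawer is open by 0.14.
- lane_3 (a point): centre of the floor of drawer compartment 3 (0 is the leftmost seen from the robot, 4 the rightmost; 46 mm apart): a slot 116 mm long along the cabinet's own x and 20 mm wide along its y, between grey ribs 55 mm high (tops 77 mm above the worktop); holds one cassette. Moves with the drawer; fully uncovered when the drawer is open by 0.14.
- lane_4 (a point): centre of the floor of drawer compartment 4 (0 is the leftmost seen from the robot, 4 the rightmost; 46 mm apart): a slot 116 mm long along the cabinet's own x and 20 mm wide along its y, between grey ribs 55 mm high (tops 77 mm above the worktop); holds one cassette. Moves with the drawer; fully uncovered when the drawer is open by 0.14.
- dosing_pump: obstacle: large cream dosing pump with tubing, fixed on the worktop to the left of the work, about 450 mm deep (x), 185 mm wide, 264 mm tall; pass over or in front of it; origin: centre of underside
- timer: bystander: small white timer lying on top of the cabinet, 62x66x16 mm; origin centre of underside
- tip_box: bystander: blue pipette tip box with a clear lid, 72x118x82 mm, to the left; origin centre of underside
- beaker: bystander: glass beaker, 72 mm wide, 82 mm tall, to the left; origin centre of underside

How it is judged:
By the outcome, as a careful person would: the job done as asked, in the order asked, and still so for the second after the job is handed in, with the robot touching nothing.
Of cassette_0, cassette_1, cassette_2, cassette_3 only 3 to 4 are there at a start; the rules pass over those that are not, and their reading is None.
Of stored_0, stored_1, stored_2, stored_3, stored_4 only 1 to 1 are there at a start; the rules pass over those that are not, and their reading is None.
At some moment in a run one of rack may be knocked a few centimetres aside while the robot is not near it.
It also fails if it takes over 200 s, if anything falls off the work surface, if the arm or the gripper's body presses on something with over 40 N, if the wrist force passes 120 N, or if a joint passes its speed limit or range.

ROBOT

A 6-joint arm with a two-finger parallel gripper is mounted at the origin on a cart in front of the work surface, level with it; the furniture and walls round the work are solid. World frame = base frame: x ahead of the robot, y to its left, z up, the work surface at z = 0. Lengths are in m, angles in rad, forces in N, time in s.
With the tool pointing down it reaches from about 0.35 to 0.8 m from the base axis. Payload 7.3 kg.
Tool frame: the origin (TCP) lies between the finger pads; the fingertips stand 25 mm ahead of it and the grasp point (between the pads) lies 6 mm ahead of it (r.tip_extent is the distance from the TCP to the fingertips, in m); z points along the fingers, y is the direction in which the jaws open and shut (so a half turn about z gives the same grasp; the last joint's range is limited). The gripper opens to 85 mm and grips with 20 to 120 N. Pads are 22 mm wide; open, the fingers measure 114 mm over their backs; the gripper's body (76 mm by 85 mm) begins 54 mm behind the grasp point. The pads swing forward as they close: fully open they stand 13 mm farther back than shut.
Start: joints at [1.04, 0.342, 1.524, -0, 1.275, -0.146], TCP at [0.197, 0.487, 0.226] pointing down, gripper open.
Joint ranges: [-2.53, 2.53], [-0.77, 2.02], [0.04, 2.7], [-1, 4.14], [0.28, 2.66], [-3.11, 3.11]. Speed limits (rad/s): [2.57, 2.57, 3.14, 3.14, 3.14, 3.14].

INTERFACE

Orientations are given as a unit quaternion [x, y, z, w].
In Python, from workcell import r, command_gripper, optics gives the robot as it stands. The module is installed in compiled form; this text tells all that it offers. Calls block until the motion is done:
- r.reach(position, orientation): joint-space move of the TCP to a pose.
- r.move_straight(position, orientation=None, speed=0.15, max_force=None): straight line of the TCP; orientation=None keeps the orientation; speed is the mean speed in m/s. With max_force (N) it stops when the force on the tool has changed by that much, and returns True; else False.
- r.movej(angles): joint-space move.
- command_gripper(opening, force=None): finger opening in m; force is the grip in N (None keeps the last); returns when the fingers have stopped.
- r.hold(seconds).
- r.solve_ik(position, orientation): joint angles nearest the present ones, or None.
- r.read_state(): the state.
- optics.get_image(name): name is "scene" or "top" or "wrist"; returns (picture, depth): 420x560x3 uint8, red, green, blue; 420x560 float32, m along the optical axis (not along the pixel's ray), 0 where there is no reading.
- optics.camera_model(name): a dict with "K" (3x3 intrinsics, pixels), "R" (3x3) and "t" (3): a world point X has camera coordinates R X + t; the wrist camera has in their place "tool_from_camera" (4x4, takes a point from camera to tool coordinates, whose origin is the TCP and whose axes are the flange's). Camera axes: x right, y down, z forward; pixel columns grow to the right and rows downward; lengths in m; the calibration is good to about 2 mm. A picture is of the moment at which its call begins: read the wrist's pose just before it. camera_model takes no time and is no camera call.
A pose or a line that the arm cannot do raises r.PlanningError and nothing moves.
- r.finish_job(): hands the job in, once; it reports no verdict.
The state is a dict: "time_s": time; "joint_positions": joint angles; "dq": joint speeds; "tau": joint torques, N m; "eef_pos": TCP position; "eef_rot": TCP orientation; "contact_force": force on the tool from outside, world axes, zero at the start; "torque": the same for the moment, N m; "grip_width": finger opening in m.
Only numpy, scipy, OpenCV 4.12 (cv2) and the standard library are available. Lean on these libraries where they do the work, as an engineer would, in place of code of your own. Each camera call takes 0.05 s, during which the arm holds its last target.

## Working session

There is one attempt and no reset: what is moved stays moved. The work goes in short steps, each a Python script; the robot and the scene stay as the last script left them, time stands still between calls to the robot, and variables do not carry over. Pictures are saved under pics/ and viewed, and the job is handed in when it is done.

```bash
mkdir -p pics; python3 - <<'E'
from workcell import r, optics
import cv2, numpy as np
s=r.read_state(); print(s['time_s'],s['eef_pos'],s['eef_rot'],s['grip_width'],r.tip_extent)
for n in ['scene','top','wrist']:
    im,d=optics.get_image(n); cv2.imwrite(f'pics/a_{n}.png',im[:,:,::-1]); np.save(f'pics/a_{n}.npy',d)
    m=optics.camera_model(n); print(n,{k:np.round(v,3).tolist() for k,v in m.items()})
E
```

```text
0.0 [0.19685014 0.48626049 0.225216  ] [ 1.91227020e-01  9.81545521e-01 -7.42875632e-04 -2.54776632e-04] 0.08555264537276634 0.025
scene {'K': [[387.933, 0.0, 277.289], [0.0, 387.933, 211.887], [0.0, 0.0, 1.0]], 'R': [[0.806, -0.592, 0.003], [-0.393, -0.539, -0.745], [0.442, 0.599, -0.668]], 't': [-0.436, 0.338, 0.973]}
top {'K': [[495.196, 0.0, 273.399], [0.0, 495.196, 206.743], [0.0, 0.0, 1.0]], 'R': [[0.019, -1.0, -0.003], [-0.993, -0.019, -0.12], [0.12, 0.005, -0.993]], 't': [0.069, 0.57, 1.533]}
wrist {'K': [[317.492, 0.0, 276.232], [0.0, 317.492, 217.416], [0.0, 0.0, 1.0]], 'tool_from_camera': [[-0.001, -0.964, -0.268, 0.069], [1.0, -0.001, 0.0, 0.001], [-0.001, -0.268, 0.964, -0.149], [0.0, 0.0, 0.0, 1.0]]}
```

View pics/a_scene.png

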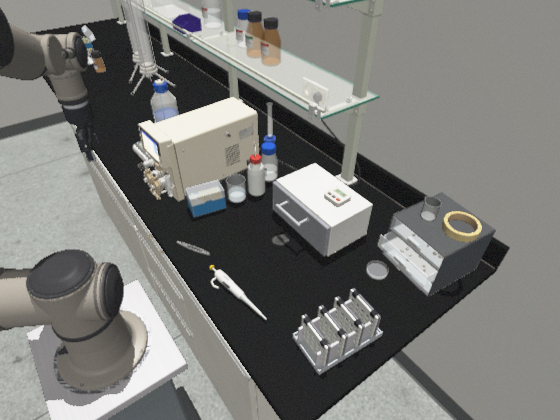

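View pics/a_top.png

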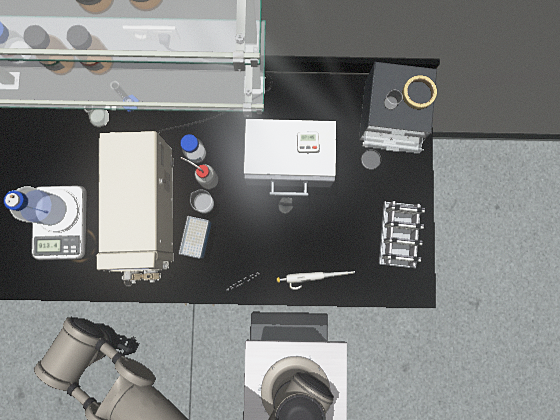

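View pics/a_wrist.png

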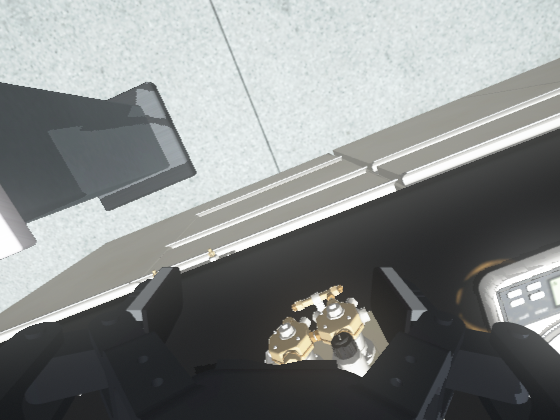

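```bash
cat > h.py <<'E'
from workcell import r, command_gripper, optics
import cv2, numpy as np
from scipy.spatial.transform import Rotation as Ro
def cloud(n,im=None,d=None):
    if im is None:
        if n=='wrist':
            s=r.read_state()
        im,d=optics.get_image(n)
    m=optics.camera_model(n); K=m['K']
    v,u=np.mgrid[:420,:560]
    P=np.stack([(u-K[0,2])/K[0,0]*d,(v-K[1,2])/K[1,1]*d,d],-1).astype(float)
    if n=='wrist':
        T=m['tool_from_camera']; P=P@T[:3,:3].T+T[:3,3]
        P=P@Ro.from_quat(s['eef_rot']).as_matrix().T+np.array(s['eef_pos'])
    else: P=(P-m['t'])@m['R']
    P[d<=0]=np.nan
    return im,P
E
python3 - <<'E'
from h import *
for n in ['scene','top']:
    im=cv2.imread(f'pics/a_{n}.png')[:,:,::-1]; d=np.load(f'pics/a_{n}.npy')
    _,P=cloud(n,im,d)
    x0,y0,x1,y1={'scene':(270,280,390,370),'top':(370,190,430,275)}[n]
    cv2.imwrite(f'pics/b_{n}.png',cv2.resize(im[y0:y1,x0:x1,::-1],None,fx=6,fy=6,interpolation=cv2.INTER_CUBIC))
    if n=='top':
        for z0,z1,box in [(.11,.15,(.4,.95,-.35,.2)),(.055,.12,(.2,.7,-.5,-.2)),(.085,.12,(.2,.7,-.5,-.2))]:
            M=(P[...,2]>z0)&(P[...,2]<z1)&(P[...,0]>box[0])&(P[...,0]<box[1])&(P[...,1]>box[2])&(P[...,1]<box[3])
            Q=P[M]; print(n,z0,len(Q),np.median(Q[:,2]),cv2.minAreaRect(Q[:,:2].astype(np.float32)),Q.min(0),Q.max(0))
    M=(P[...,2]>-.02)&(P[...,2]<.02)&(P[...,0]>.25)&(P[...,0]<.6)&(abs(P[...,1])<.3)
    print(n,'table z',np.median(P[M][:,2]))
E
```

```text
scene table z 0.0003431419409251496
top 0.11 5834 0.1301464849731212 ((0.7618727087974548, -0.07441404461860657), (0.2683877646923065, 0.5357134342193604), 18.456872940063477) [ 0.59844269 -0.3492918   0.11000312] [0.94981682 0.17116699 0.14997825]
top 0.055 975 0.09125343685491195 ((0.49218451976776123, -0.32337504625320435), (0.10167175531387329, 0.1922702044248581), 85.04216003417969) [ 0.39336921 -0.3786262   0.05515186] [ 0.58943126 -0.26624542  0.10496564]
top 0.085 601 0.09436153291494385 ((0.4917084872722626, -0.3233627676963806), (0.1016051322221756, 0.16345132887363434), 85.03189086914062) [ 0.40809873 -0.3786262   0.08555139] [ 0.5766858  -0.26740652  0.10496564]
top table z 0.0003254702948053958
```

View pics/b_scene.png

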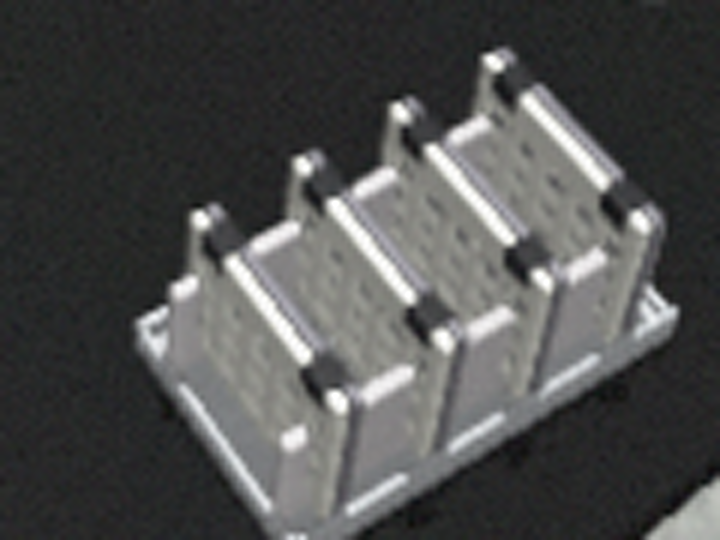

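View pics/b_top.png

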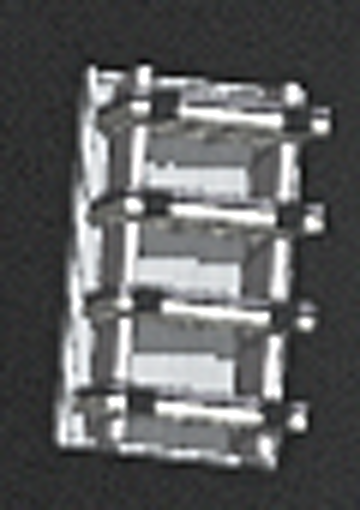

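```bash
python3 - <<'E'
from h import *
for n in ['scene','top']:
    im=cv2.imread(f'pics/a_{n}.png')[:,:,::-1]; d=np.load(f'pics/a_{n}.npy')
    _,P=cloud(n,im,d)
    M=(P[...,2]>.122)&(P[...,2]<.14)&(P[...,0]>.5)&(P[...,0]<.84)&(P[...,1]>-.23)&(P[...,1]<.2)
    M=cv2.morphologyEx(M.astype(np.uint8),cv2.MORPH_OPEN,np.ones((3,3)))>0
    Q=P[M]; print(n,len(Q),np.median(Q[:,2]),cv2.minAreaRect(Q[:,:2].astype(np.float32)),Q.min(0),Q.max(0)) 
    M=(P[...,2]>.09)&(P[...,2]<.112)&(P[...,0]>.45)&(P[...,0]<.6)&(P[...,1]>-.2)&(P[...,1]<.15)
    Q=P[M]; print('handle',len(Q),np.median(Q,0),Q.min(0),Q.max(0))
    print(cv2.minAreaRect(Q[:,:2].astype(np.float32)))
    # front face
    M=(P[...,2]>.03)&(P[...,2]<.08)&(P[...,0]>.5)&(P[...,0]<.65)&(P[...,1]>-.2)&(P[...,1]<.15)
    Q=P[M]; print('front',len(Q));
    if len(Q)>20: print(np.polyfit(Q[:,1],Q[:,0],1),Q.min(0),Q.max(0))
    # rack cassettes tops
    M=(P[...,2]>.088)&(P[...,2]<.105)&(P[...,0]>.35)&(P[...,0]<.65)&(P[...,1]<-.25)
    k,l,st,c=cv2.connectedComponentsWithStats(cv2.dilate(M.astype(np.uint8),np.ones((1,3))))
    for i in range(1,k):
        Q=P[(l==i)&M]
        if len(Q)>15: print('cas',len(Q),np.round(cv2.minAreaRect(Q[:,:2].astype(np.float32))[0],4),np.round(cv2.minAreaRect(Q[:,:2].astype(np.float32))[1:][0],3),cv2.minAreaRect(Q[:,:2].astype(np.float32))[2],np.degrees(np.arctan(np.polyfit(Q[:,1],Q[:,0],1)[0])),np.percentile(Q[:,2],[5,95]))
im=cv2.imread('pics/a_scene.png'); cv2.imwrite('pics/c.png',cv2.resize(im[150:260,250:380],None,fx=5,fy=5))
E
```

```text
scene 3092 0.12984757853937276 ((0.7327620983123779, -0.02885587513446808), (0.39874786138534546, 0.1892421841621399), 89.36123657226562) [ 0.63916681 -0.22895459  0.12201157] [0.82857646 0.17133851 0.13991642]
handle 35 [0.59825311 0.02537116 0.1051791 ] [ 0.59664699 -0.02562208  0.09972914] [0.59989679 0.08842582 0.10859244]
((0.598347544670105, 0.031404078006744385), (0.11406753212213516, 0.002983669051900506), 89.37296295166016)
front 482
[0.00334315 0.64159432] [ 0.63745219 -0.10495295  0.03003407] [0.64958378 0.14852261 0.07996021]
cas 228 [ 0.5666 -0.331 ] [0.1   0.015] 84.5302734375 4.808183252223888 [0.08951295 0.09719834]
cas 237 [ 0.517  -0.3268] [0.098 0.015] 84.3293685913086 4.651234978778822 [0.08918161 0.09739429]
cas 248 [ 0.467  -0.3229] [0.1   0.015] 83.97052001953125 4.903022645796049 [0.08903504 0.09705352]
cas 256 [ 0.4172 -0.3181] [0.1   0.014] 84.51769256591797 4.680236366550713 [0.08997752 0.09722797]
top 4947 0.12986771655971296 ((0.733100175857544, 0.033488303422927856), (0.27519625425338745, 0.18660707771778107), 89.67562103271484) [ 0.63946001 -0.10367891  0.12203583] [0.82663134 0.17116699 0.13998157]
handle 36 [0.59886133 0.03590809 0.10554115] [ 0.59700474 -0.02150695  0.09922567] [0.59979056 0.09041202 0.11018454]
((0.5990790724754333, 0.034436702728271484), (0.11193525791168213, 0.0025447180960327387), 89.17887115478516)
front 189
[0.00725167 0.64045804] [ 0.63862409 -0.10021604  0.03045681] [0.6429178  0.14909973 0.07988234]
cas 147 [ 0.5661 -0.3292] [0.1   0.014] 85.26405334472656 4.845390382063451 [0.0891958  0.09962961]
cas 143 [ 0.5163 -0.3255] [0.102 0.013] 85.32182312011719 4.427257542148147 [0.09035363 0.10077482]
cas 143 [ 0.4666 -0.3212] [0.102 0.013] 84.65100860595703 5.2491212347620975 [0.09044179 0.10122025]
cas 140 [ 0.417  -0.3161] [0.097 0.013] 85.22052001953125 4.697344259272614 [0.08926524 0.09991587]
```

View pics/c.png

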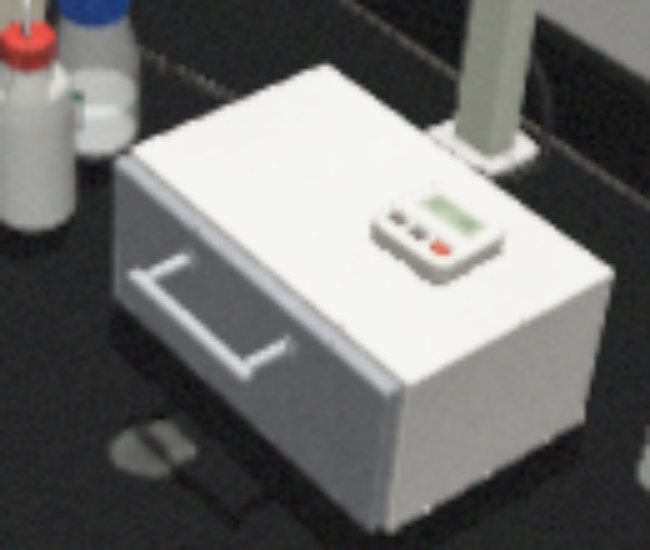

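```bash
cat >> h.py <<'E'
def q(yaw):
    c,s=np.cos(yaw),np.sin(yaw)
    return Ro.from_matrix(np.array([[-s,c,0],[c,s,0],[0,0,-1]]).T).as_quat()
def st(t=''):
    s=r.read_state(); print(t,'t=%.1f'%s['time_s'],np.round(s['eef_pos'],4),'F',np.round(s['contact_force'],1),'g %.4f'%s['grip_width'],'q',np.round(s['joint_positions'],2))
def shot(n,f):
    im,P=cloud(n); cv2.imwrite(f'pics/{f}.png',im[:,:,::-1]); return im,P
E
python3 - <<'E'
from h import *
p=r.read_state()['eef_pos']
r.move_straight([p[0],p[1],.42],speed=.2); st()
hx,hy=.6025,.034; yaw=-.005
r.reach([hx-.05,hy,.42],q(yaw)); st()
command_gripper(.032,40)
r.move_straight([hx,hy,.25],q(yaw),speed=.2); st()
shot('wrist','d_wrist')
E
```

```text
t=1.3 [0.1967 0.4861 0.4189] F [-0.1 -0.2 -0.4] g 0.0855 q [ 1.04  0.28  1.1  -0.    1.77 -0.15]
 t=3.3 [0.5524 0.035  0.4201] F [-0.2 -0.2 -0.3] g 0.0853 q [-0.08  0.34  1.01  0.    1.79 -0.07]
 t=4.9 [0.6029 0.034  0.2513] F [ 0.2 -0.4  0. ] g 0.0319 q [-0.07  0.47  1.25 -0.    1.42 -0.07]
```

View pics/d_wrist.png

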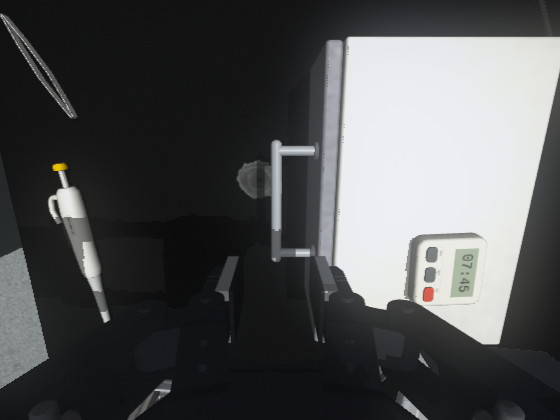

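The wrist view shows the bar at column 277, centred between the fingers (columns 235 and 320), so I'm going down to grip it and pull.

```bash
python3 - <<'E'
from h import *
hx,hy=.6025,.034; yaw=-.005
print(r.move_straight([hx,hy,.109],q(yaw),speed=.12,max_force=10)); st()
command_gripper(0,40); st('grip')
print(r.move_straight([hx-.149,hy+.149*.005,.109],speed=.07,max_force=25)); st('pulled')
command_gripper(.032)
r.move_straight([hx-.149,hy,.30],speed=.2); st()
shot('wrist','e_wrist'); shot('top','e_top')
E
```

```text
False
 t=6.3 [0.603  0.034  0.1098] F [-0.4 -0.1  0.1] g 0.0317 q [-0.07  0.59  1.45 -0.    1.1  -0.07]
grip t=6.7 [0.6026 0.034  0.1092] F [ 0.1 -0.2 -0. ] g 0.0001 q [-0.07  0.59  1.45 -0.    1.1  -0.07]
False
pulled t=9.0 [0.4537 0.0347 0.109 ] F [-0.1 -0.5  0.2] g -0.0003 q [-0.09  0.36  1.87  0.    0.91 -0.09]
 t=10.5 [0.4529 0.034  0.299 ] F [-0.5  0.6 -0.6] g 0.0319 q [-0.09  0.16  1.57 -0.    1.42 -0.09]
```

View pics/e_wrist.png

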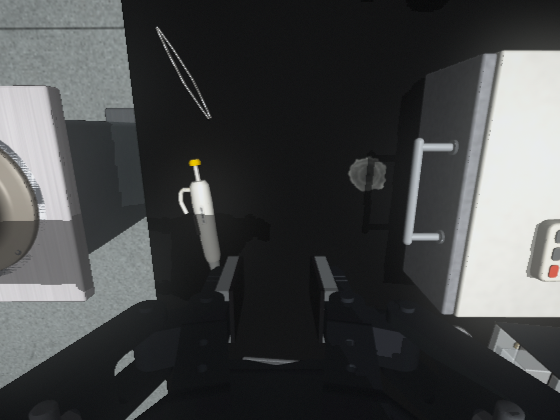

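View pics/e_top.png

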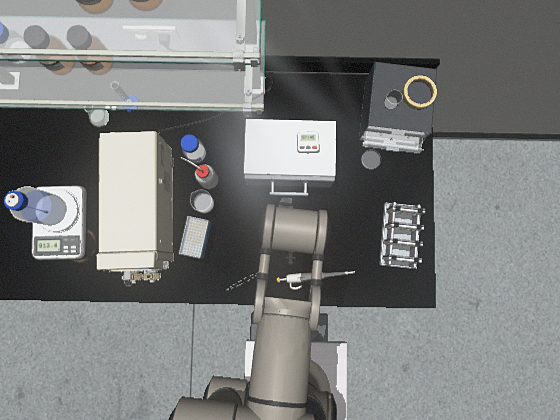

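```bash
python3 - <<'E'
from h import *
print(r.read_state()['eef_rot'],q(-.005))
im,P=cloud('wrist')
M=(P[...,2]>.09)&(P[...,2]<.115)&(P[...,0]>.5)&(P[...,0]<.62)&(P[...,1]>-.2)&(P[...,1]<.15)
Q=P[M]; print('handle',len(Q),np.median(Q,0),Q.min(0),Q.max(0))
M=(P[...,2]>.125)&(P[...,2]<.135)&(P[...,0]>.6)&(P[...,0]<.7)
Q=P[M]; print('top',len(Q),np.median(Q,0),Q.min(0),Q.max(0))
print('fingers',P[290,225],P[290,330],P[264,232])
M=abs(P[...,2]-r.read_state()['eef_pos'][2])<.03; print(P[M].min(0),P[M].max(0))
E
```

```text
[ 0.7088781   0.70532996 -0.0007724  -0.00093964] [0.70887234 0.70533681 0.         0.        ]
handle 1251 [0.60161377 0.03947707 0.10645238] [ 0.59675541 -0.02507159  0.09967154] [0.61983679 0.09315726 0.10975534]
top 16401 [0.66909432 0.05552392 0.13014338] [ 0.63900468 -0.1035444   0.12500369] [0.69999173 0.17132285 0.13324709]
fingers [0.43375392 0.04583305 0.34207832] [0.47234131 0.04575663 0.34225857] [0.43309386 0.0457473  0.31845558]
[0.42301551 0.02363818 0.3040498 ] [0.48235417 0.04661007 0.32896252]
```

```bash
python3 - <<'E'
from h import *
im,P=cloud('wrist')
for w in (.032,.0):
    command_gripper(w,40)
    s=r.read_state(); 
    im,d=optics.get_image('wrist'); m=optics.camera_model('wrist');K=m['K'];T=m['tool_from_camera']
    for c in (226,232,236,240,265,270,285,318,322,326):
        col=d[235:300:4,c]; 
        out=[]
        for rr in range(235,300,6):
            dd=d[rr,c]; p=T[:3,:3]@np.array([(c-K[0,2])/K[0,0]*dd,(rr-K[1,2])/K[1,1]*dd,dd])+T[:3,3]
            out.append(tuple(np.round(p*1000).astype(int).tolist()))
        print(w,c,out)
    cv2.imwrite(f'pics/f_{int(w*1000)}.png',im[200:,:,::-1])
E
```

```text
0.032 226 [(-83, -76, 300), (-92, -76, 300), (-102, -76, 300), (-112, -77, 300), (-121, -77, 300), (12, -22, -21), (12, -21, -28), (12, -20, -34), (12, -20, -38), (12, -19, -42), (10, -19, -44)]
0.032 232 [(-82, -66, 298), (-92, -67, 298), (-102, -67, 300), (-112, -68, 300), (12, -21, -14), (12, -20, -22), (12, -19, -27), (12, -18, -33), (12, -17, -39), (12, -17, -43), (10, -17, -44)]
0.032 236 [(-83, -60, 299), (-92, -61, 300), (-102, -61, 299), (-112, -62, 300), (12, -19, -14), (12, -18, -22), (12, -17, -28), (11, -17, -32), (11, -16, -36), (8, -16, -36), (6, -16, -36)]
0.032 240 [(-83, -55, 299), (-92, -55, 298), (-102, -55, 301), (-111, -55, 298), (12, -17, -15), (12, -16, -21), (9, -16, -21), (6, -16, -22), (3, -17, -21), (1, -16, -23), (-1, -16, -24)]
0.032 265 [(-83, -17, 299), (-92, -17, 298), (-102, -18, 300), (-111, -18, 300), (-121, -18, 300), (-131, -18, 298), (-140, -18, 298), (-151, -18, 300), (-162, -18, 300), (-171, -18, 298), (-182, -18, 300)]
0.032 270 [(-83, -10, 301), (-92, -10, 299), (-102, -10, 299), (-111, -10, 299), (-121, -10, 300), (-131, -10, 299), (-142, -
[... 2062 characters left out ...]
8), (-112, 13, 300), (12, 3, -14), (12, 3, -21), (12, 3, -28), (12, 3, -34), (12, 3, -38), (12, 3, -43), (13, 3, -48)]
0.0 318 [(-83, 61, 299), (-93, 62, 300), (-101, 62, 298), (-111, 62, 299), (-121, 63, 300), (-132, 63, 300), (-141, 63, 299), (-151, 64, 298), (-161, 64, 299), (-172, 65, 300), (-182, 65, 299)]
0.0 322 [(-83, 67, 300), (-93, 68, 301), (-102, 68, 299), (-112, 69, 301), (-122, 69, 301), (-132, 69, 301), (-141, 70, 299), (-150, 70, 297), (-161, 70, 299), (-172, 71, 300), (-183, 71, 300)]
0.0 326 [(-83, 73, 300), (-92, 74, 300), (-102, 74, 299), (-111, 74, 299), (-121, 75, 299), (-131, 75, 298), (-141, 76, 299), (-152, 76, 301), (-161, 77, 299), (-172, 77, 299), (-181, 77, 297)]
```

View pics/f_0.png

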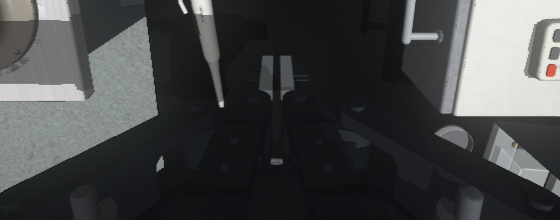

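The gripper shut on nothing (width 0), and the drawer did not move. The wrist depth puts the fingertips about 11 mm behind the reported TCP, not 25 mm ahead of it. I'll measure this directly by lightly touching the worktop.

```bash
python3 - <<'E'
from h import *
st()
r.move_straight([.453,.034,.045],speed=.2); st()
print(r.move_straight([.453,.034,-.02],speed=.03,max_force=4)); st('touch?')
p=r.read_state()['eef_pos']
r.move_straight([.453,.034,.15],speed=.2); st()
E
```

```text
t=11.4 [0.4535 0.034  0.3   ] F [ 0.4  0.1 -0. ] g -0.0002 q [-0.09  0.16  1.56 -0.    1.42 -0.09]
 t=12.8 [0.4536 0.034  0.0457] F [ 0.1 -0.2 -0.6] g 0.0001 q [-0.09  0.46  1.94  0.    0.74 -0.09]
True
touch? t=14.4 [ 0.453   0.034  -0.0054] F [-0.8  0.7  7.9] g -0.0001 q [-0.09  0.56  1.97 -0.    0.61 -0.09]
 t=15.3 [0.4523 0.0341 0.149 ] F [-0.3  0.  -0.7] g 0.0002 q [-0.09  0.3   1.82  0.    1.02 -0.09]
```

Contact came at reported TCP z = -0.005, so the real fingertips are about 6 mm behind the reported TCP. I'll correct for that and pull the drawer again.

```bash
echo 'TIP=-0.006  # real tip extent (touch test)' >> h.py
python3 - <<'E'
from h import *
hx,hy=.6020,.034; yaw=-.005
command_gripper(.032,40)
r.move_straight([.5,hy,.22],q(yaw),speed=.3)
r.move_straight([hx,hy,.17],q(yaw),speed=.25)
print(r.move_straight([hx,hy,.083+TIP],q(yaw),speed=.1,max_force=8)); st()
command_gripper(0,40); st('grip')
if r.read_state()['grip_width']>.005:
    print(r.move_straight([hx-.152,hy+.152*.005,.083+TIP],speed=.07,max_force=25)); st('pulled')
    command_gripper(.032)
    p=r.read_state()['eef_pos']
    r.move_straight([p[0],p[1],.30],speed=.25); st()
    r.reach([.45,-.05,.40],q(-np.pi/2)); st()
    shot('wrist','g_wrist'); shot('top','g_top'); shot('scene','g_scene')
E
```

```text
True
 t=17.6 [0.6011 0.034  0.0786] F [-2.6  0.7  6.6] g 0.0319 q [-0.07  0.63  1.49 -0.    1.03 -0.07]
grip t=18.0 [0.6009 0.0341 0.0777] F [-0.6 -0.1  6.5] g 0.0086 q [-0.07  0.63  1.49  0.    1.03 -0.07]
False
pulled t=20.3 [0.4529 0.0351 0.0777] F [8.6 3.7 1.1] g 0.0084 q [-0.09  0.4   1.91  0.    0.82 -0.09]
 t=21.7 [0.4485 0.0348 0.2988] F [-0.7  0.  -0.5] g 0.0317 q [-0.09  0.15  1.57 -0.    1.42 -0.09]
 t=22.9 [ 0.4499 -0.0498  0.3992] F [-0.3  0.6 -0.4] g 0.0324 q [-0.28  0.13  1.34  0.    1.68  1.29]
```

View pics/g_wrist.png

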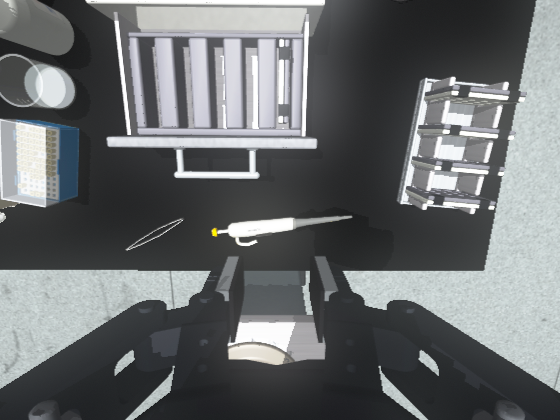

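View pics/g_top.png

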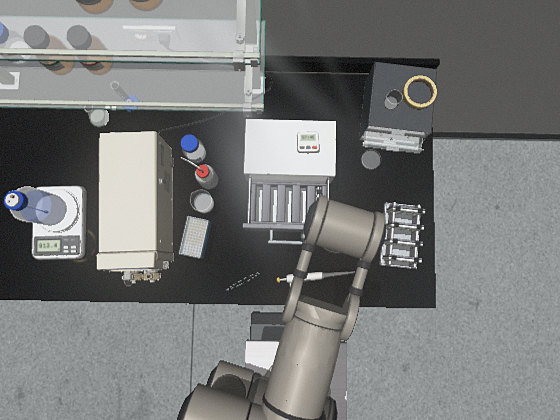

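View pics/g_scene.png

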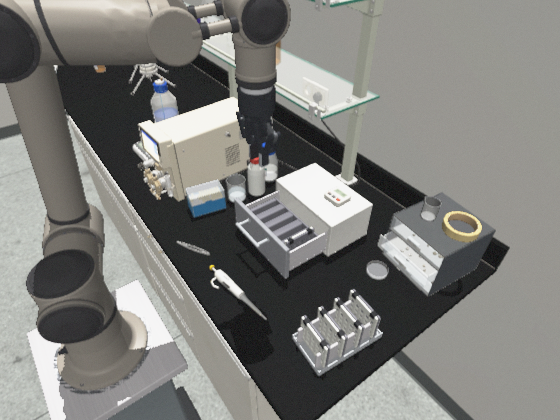

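The drawer is open. The stored cassette is in the rightmost compartment, 4 (wrist view near column 284), so 0–3 are free. Next I'll measure the lanes and the rack from this view.

```bash
cat >> h.py <<'E'
def cassettes(P):
    M=(P[...,2]>.087)&(P[...,2]<.108)&(P[...,0]>.3)&(P[...,0]<.72)&(P[...,1]<-.2)&(P[...,1]>-.5)
    k,l,_,_=cv2.connectedComponentsWithStats(M.astype(np.uint8)); out=[]
    for i in range(1,k):
        Q=P[(l==i)&M]
        if len(Q)>60:
            (c,sz,a)=cv2.minAreaRect(Q[:,:2].astype(np.float32))
            sl=np.polyfit(Q[:,1],Q[:,0],1)[0]
            out.append((c[0],c[1],-np.arctan(sl),max(sz),min(sz),np.percentile(Q[:,2],90)))
    return sorted(out)
E
python3 - <<'E'
from h import *
im,P=cloud('wrist')
Q=P[(P[...,2]>.070)&(P[...,2]<.083)&(P[...,0]>.5)&(P[...,0]<.66)&(P[...,1]>-.12)&(P[...,1]<.19)]
print('rib x',np.percentile(Q[:,0],[.5,2,98,99.5]))
for a,b in ((.54,.56),(.58,.6),(.61,.63)):
    y=np.sort(Q[(Q[:,0]>a)&(Q[:,0]<b),1]); h,e=np.histogram(y,np.arange(-.12,.19,.002))
    g=np.where(np.diff(y)>.006)[0]; print([(round(y[i],4),round(y[i+1],4)) for i in g],y[0],y[-1])
F=P[(P[...,2]>.01)&(P[...,2]<.035)&(P[...,0]>.5)&(P[...,0]<.66)&(P[...,1]>-.12)&(P[...,1]<.19)]
y=np.sort(F[:,1]); g=np.where(np.diff(y)>.006)[0]; print('floor',y[0],[(round(y[i],4),round(y[i+1],4)) for i in g],y[-1]); print(F.min(0),F.max(0))
print('front top', [np.round(np.percentile(P[(P[...,2]>.12)&(P[...,2]<.136)&(P[...,0]<.52)&(P[...,0]>.45)&(abs(P[...,1]-.03)<.15)][:,i],[1,99]),4) for i in (0,1,2)])
S=P[(P[...,2]>.09)&(P[...,2]<.115)&(P[...,0]>.515)&(P[...,0]<.65)&(P[...,1]>-.09)&(P[...,1]<.0)&True]
print('stored',len(S),cv2.minAreaRect(S[:,:2].astype(np.float32)),np.percentile(S[:,2],[10,90]))
for n,PP in (('w',P),('top',cloud('top')[1]),('sc',cloud('scene')[1])):
    for c in cassettes(PP): print(n,np.round(c,4))
E
```

```text
rib x [0.50869269 0.51012305 0.63863076 0.65373131]
[(np.float64(-0.0679), np.float64(-0.0467)), (np.float64(-0.0226), np.float64(-0.0018)), (np.float64(0.0243), np.float64(0.0437)), (np.float64(0.0697), np.float64(0.0897)), (np.float64(0.1159), np.float64(0.1352))] -0.08410388632537988 0.15302085698750667
[(np.float64(-0.0685), np.float64(-0.0481)), (np.float64(-0.0233), np.float64(-0.0024)), (np.float64(0.0238), np.float64(0.0434)), (np.float64(0.0694), np.float64(0.0891)), (np.float64(0.1157), np.float64(0.1351))] -0.08443335802359492 0.15243094251543787
[(np.float64(-0.0684), np.float64(-0.0521)), (np.float64(-0.0224), np.float64(-0.0026)), (np.float64(0.0235), np.float64(0.0432)), (np.float64(0.0696), np.float64(0.0889)), (np.float64(0.1151), np.float64(0.1346))] -0.08449976470109295 0.15249836881110776
floor -0.10363314391235914 [(np.float64(-0.0961), np.float64(-0.0869))] 0.15200166119770867
[ 0.50603307 -0.10363314  0.01055738] [0.65992585 0.15200166 0.03499533]
front top [array([0.4933, 0.5072]), array([-0.0984,  0.1663]), array([0.1249, 0.1305])]
stored 1270 ((0.5829454660415649, -0.07046415656805038), (0.03744262084364891, 0.1342528611421585), 89.70498657226562) [0.09402867 0.10846499]
w [ 0.4139 -0.3181 -0.0882  0.1002  0.0137  0.0966]
w [ 0.4635 -0.3228 -0.0874  0.1005  0.0134  0.0965]
w [ 0.5132 -0.3271 -0.0868  0.1004  0.0134  0.0965]
w [ 0.563  -0.3315 -0.087   0.1003  0.0136  0.0965]
top [ 0.4142 -0.3175 -0.0841  0.099   0.0134  0.0998]
top [ 0.4639 -0.3226 -0.0958  0.0987  0.0134  0.0986]
top [ 0.5138 -0.3253 -0.0858  0.0991  0.0134  0.099 ]
top [ 0.5634 -0.3311 -0.0821  0.1006  0.014   0.099 ]
sc [ 0.4146 -0.3194 -0.0811  0.1009  0.014   0.097 ]
sc [ 0.4641 -0.324  -0.0808  0.0988  0.0145  0.097 ]
sc [ 0.5141 -0.3282 -0.0845  0.101   0.0151  0.0965]
sc [ 0.564  -0.3333 -0.0809  0.0995  0.0157  0.0966]
```

```bash
python3 - <<'E'
from h import *
im,P=cloud('wrist')
S=P[(P[...,2]>.098)&(P[...,2]<.115)&(P[...,0]>.51)&(P[...,0]<.655)&(P[...,1]>-.072)&(P[...,1]<-.04)]
print('stored',len(S),cv2.minAreaRect(S[:,:2].astype(np.float32)),S.min(0),S.max(0))
for yc in (-.0125,.0337,.0795,.1255):
    L=P[(abs(P[...,1]-yc)<.004)&(P[...,0]>.49)&(P[...,0]<.66)]
    o=L[np.argsort(L[:,0])]; print(yc,[(round(a[0],3),round(a[2],3)) for a in o[::max(1,len(o)//24)]])
cv2.imwrite('pics/g_crop.png',cv2.resize(im[0:190,90:340,::-1],None,fx=3,fy=3))
E
```

```text
stored 833 ((0.5747814178466797, -0.05855908989906311), (0.099390909075737, 0.012710110284388065), 0.1129574105143547) [ 0.52509219 -0.06486117  0.09937711] [ 0.62448138 -0.05211587  0.10982185]
-0.0125 [(np.float64(0.49), np.float64(0.112)), (np.float64(0.497), np.float64(0.129)), (np.float64(0.504), np.float64(0.127)), (np.float64(0.507), np.float64(0.099)), (np.float64(0.516), np.float64(0.077)), (np.float64(0.523), np.float64(0.022)), (np.float64(0.531), np.float64(0.022)), (np.float64(0.54), np.float64(0.023)), (np.float64(0.548), np.float64(0.022)), (np.float64(0.556), np.float64(0.023)), (np.float64(0.565), np.float64(0.023)), (np.float64(0.572), np.float64(0.023)), (np.float64(0.581), np.float64(0.023)), (np.float64(0.59), np.float64(0.024)), (np.float64(0.597), np.float64(0.022)), (np.float64(0.604), np.float64(0.022)), (np.float64(0.611), np.float64(0.022)), (np.float64(0.618), np.float64(0.022)), (np.float64(0.624), np.float64(0.023)), (np.float64(0.633), np.float64(0.023)), (np.float64(0.634), np.float64(0.047)), (np.float64(0.634), np.float64(0.077)), (np.float64(0.638),
[... 2411 characters left out ...]
8), np.float64(0.083)), (np.float64(0.51), np.float64(0.076)), (np.float64(0.512), np.float64(0.079)), (np.float64(0.515), np.float64(0.078)), (np.float64(0.517), np.float64(0.076)), (np.float64(0.634), np.float64(0.076)), (np.float64(0.635), np.float64(0.065)), (np.float64(0.635), np.float64(0.048)), (np.float64(0.635), np.float64(0.053)), (np.float64(0.636), np.float64(0.075)), (np.float64(0.638), np.float64(0.077)), (np.float64(0.64), np.float64(0.078)), (np.float64(0.656), np.float64(0.022)), (np.float64(0.656), np.float64(0.127)), (np.float64(0.657), np.float64(0.023)), (np.float64(0.657), np.float64(0.129)), (np.float64(0.658), np.float64(0.022)), (np.float64(0.659), np.float64(0.13))]
```

View pics/g_crop.png

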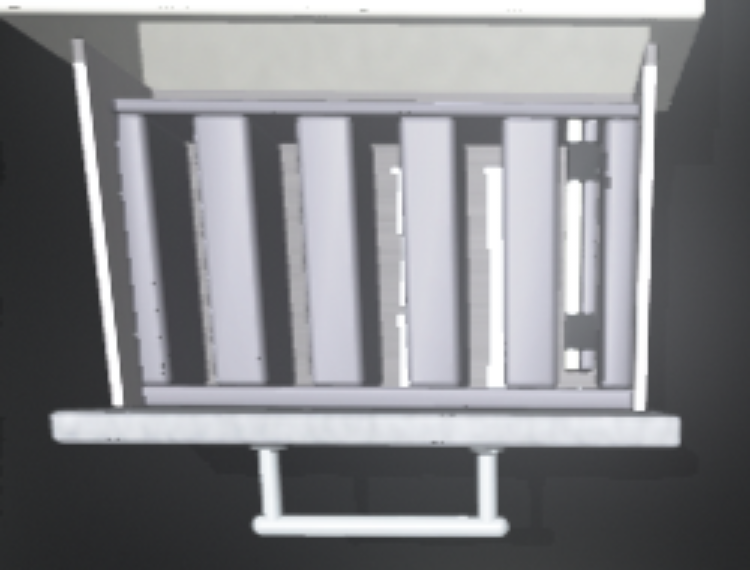

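```bash
cat >> h.py <<'E'
LX=.5755; LY={0:.1255,1:.0795,2:.0335,3:-.0125}
PL=-np.pi/2-.005
VIEW=[.45,-.05,.40]
def pick(i):
    """from VIEW; measure, grasp the i-th cassette (sorted by x), lift"""
    P=cloud('wrist')[1]; cs=cassettes(P)
    for c in cs: print(np.round(c,4))
    x,y,a,L,W,z=cs[i]
    if not(abs(L-.1)<.005 and W<.018): print('ODD'); return None
    command_gripper(.042,50)
    r.reach([x,y,.22],q(a))
    # look again from above, close up
    if r.move_straight([x,y,.0725+TIP],q(a),speed=.12,max_force=8): st('HIT'); return None
    command_gripper(0,50); st('grip')
    w=r.read_state()['grip_width']
    if not .008<w<.018: print('BAD GRIP'); return None
    h=r.move_straight([x,y,.15],q(a),speed=.06,max_force=20); print('lift',h)
    r.move_straight([x,y,.24],q(a),speed=.2); st('lifted')
    return cs[i]
def over(l):
    r.move_straight([LX,LY[l],.24],q(PL),speed=.22); st('over')
E
python3 - <<'E'
from h import *
if pick(0) is not None:
    shot('scene','i_scene')
    over(3)
    shot('wrist','i_wrist'); shot('scene','i_scene2')
E
```

```text
[ 0.4138 -0.3183 -0.0885  0.1005  0.0137  0.0964]
[ 0.4636 -0.3228 -0.0879  0.1002  0.0133  0.0966]
[ 0.5133 -0.3275 -0.0855  0.1014  0.0134  0.0965]
[ 0.563  -0.3314 -0.0875  0.1002  0.0136  0.0965]
grip t=27.1 [ 0.4142 -0.3186  0.0671] F [ 0.2 -0.2  4.3] g 0.0123 q [-0.8   0.52  1.73  0.    0.88 -0.71]
lift False
lifted t=29.2 [ 0.4135 -0.3179  0.239 ] F [ 0.3  0.3 -1.7] g 0.0123 q [-0.8   0.33  1.51  0.    1.31 -0.71]
over t=31.2 [ 0.5753 -0.0129  0.2397] F [ 0.2  0.6 -1. ] g 0.0119 q [-0.16  0.43  1.36 -0.    1.36  1.42]
```

View pics/i_wrist.png

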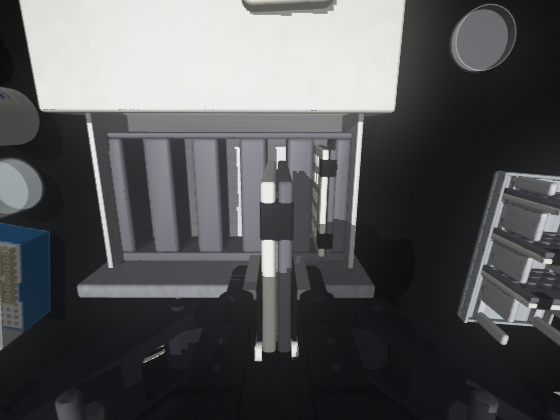

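View pics/i_scene2.png

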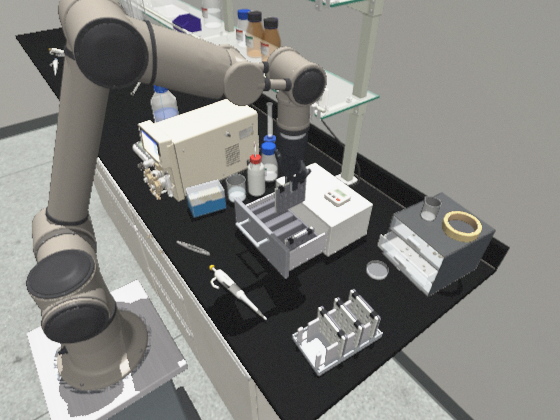

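```bash
cat >> h.py <<'E'
def inhand():
    s=r.read_state(); P=cloud('wrist')[1]
    T=(P-np.array(s['eef_pos']))@Ro.from_quat(s['eef_rot']).as_matrix()
    B=T[(abs(T[...,1])<.012)&(T[...,2]>-.05)&(T[...,2]<.02)&(T[...,0]>.015)&(T[...,0]<.08)]
    top=B[B[:,2]<np.percentile(B[:,2],5)+.006]
    sl,c=np.polyfit(top[:,0],top[:,1],1)
    print('inhand top z %.4f'%np.median(top[:,2]),'end x %.4f'%np.percentile(B[:,0],99.5),'y at 0 %.4f at .05 %.4f'%(c,c+.05*sl), 'yrange',np.round(np.percentile(top[:,1],[2,98]),4))
def place(l):
    p=[LX,LY[l]]
    if r.move_straight([*p,.13],q(PL),speed=.15,max_force=6): st('HIT high'); return False
    if r.move_straight([*p,.088],q(PL),speed=.06,max_force=6): st('HIT'); return False
    h=r.move_straight([*p,.070],q(PL),speed=.015,max_force=4); st('down %s'%h)
    z=r.read_state()['eef_pos'][2]
    if not h or abs(z-.0785)>.005: print('CHECK z'); return False
    return True
def release(l):
    command_gripper(.030,50); st('open')
    r.move_straight([LX,LY[l],.13],speed=.08,max_force=8)
    r.move_straight([LX,LY[l],.26],speed=.25)
    r.reach(VIEW,q(-np.pi/2)); st('view')
E
python3 - <<'E'
from h import *
inhand()
if place(3):
    shot('scene','j_scene'); release(3); shot('wrist','j_wrist')
E
```

```text
inhand top z -0.0285 end x 0.0484 y at 0 -0.0009 at .05 -0.0008 yrange [-0.0071  0.0055]
down True t=33.8 [ 0.5758 -0.0125  0.0791] F [0.4 0.8 4.4] g 0.0118 q [-0.15  0.58  1.57  0.    0.99  1.42]
open t=34.1 [ 0.5746 -0.0124  0.078 ] F [ 0.3 -0.2 -0.5] g 0.0299 q [-0.15  0.58  1.57 -0.    0.99  1.42]
view t=36.4 [ 0.4502 -0.0499  0.3982] F [ 0.7 -0.1 -0.2] g 0.0299 q [-0.28  0.13  1.34  0.    1.68  1.29]
```

View pics/j_wrist.png

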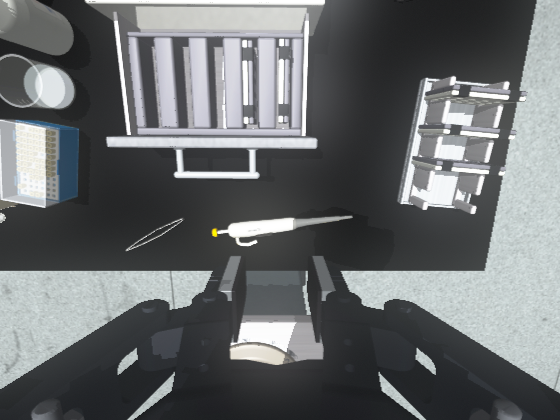

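The first cassette stands in compartment 3 (column 247), with contact at the expected floor height. On to the next one.

```bash
cat > cyc.py <<'E'
import sys
from h import *
l=int(sys.argv[1])
if pick(0) is not None:
    over(l); inhand()
    if place(l):
        release(l); shot('wrist',f'k_{l}')
E
python3 cyc.py 2
```

```text
[ 0.4635 -0.323  -0.0894  0.1009  0.0134  0.0964]
[ 0.5132 -0.3275 -0.0864  0.101   0.0134  0.0964]
[ 0.5629 -0.3311 -0.087   0.1008  0.0137  0.0964]
grip t=40.2 [ 0.464  -0.3233  0.0671] F [0.5 0.5 3.3] g 0.0116 q [-0.74  0.58  1.61  0.    0.95 -0.65]
lift False
lifted t=42.4 [ 0.4631 -0.3226  0.239 ] F [-0.1  1.5 -1.8] g 0.0120 q [-0.74  0.41  1.39 -0.    1.35 -0.65]
over t=44.3 [0.5753 0.0331 0.2396] F [ 0.2  0.1 -1.4] g 0.0117 q [-0.08  0.43  1.35 -0.    1.36  1.5 ]
inhand top z -0.0285 end x 0.0487 y at 0 -0.0008 at .05 -0.0008 yrange [-0.0071  0.0055]
down True t=46.8 [0.5757 0.0335 0.0791] F [ 0.1 -0.1  4.5] g 0.0117 q [-0.07  0.58  1.57 -0.    0.99  1.5 ]
open t=47.1 [0.5746 0.0336 0.0781] F [0.2 0.4 0. ] g 0.0298 q [-0.07  0.59  1.57 -0.    0.99  1.5 ]
view t=49.4 [ 0.4503 -0.0498  0.3983] F [ 0.5 -0.2  0.3] g 0.0299 q [-0.28  0.13  1.34  0.    1.68  1.29]
```

View pics/k_2.png

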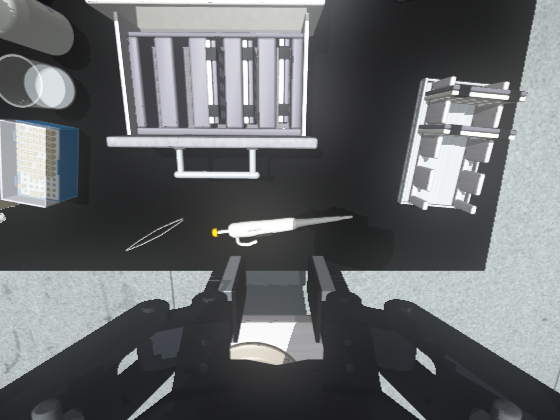

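The second cassette is standing in compartment 2 (column 211), and two remain in the rack at rows 92 and 131.

```bash
python3 cyc.py 1
```

```text
[ 0.5133 -0.3271 -0.088   0.1011  0.0134  0.0965]
[ 0.5629 -0.3317 -0.0874  0.1011  0.0137  0.0965]
grip t=53.2 [ 0.5137 -0.3274  0.0672] F [0.4 0.7 3.9] g 0.0122 q [-0.69  0.65  1.48  0.    1.01 -0.61]
lift False
lifted t=55.3 [ 0.5129 -0.3267  0.2388] F [ 0.3 -0.2 -2.7] g 0.0119 q [-0.69  0.49  1.26 -0.    1.4  -0.61]
over t=57.4 [0.5753 0.079  0.2397] F [ 0.3 -0.  -1.5] g 0.0120 q [ 0.    0.44  1.34 -0.    1.37  1.58]
inhand top z -0.0285 end x 0.0485 y at 0 -0.0009 at .05 -0.0007 yrange [-0.0071  0.0055]
down True t=59.8 [0.5757 0.0795 0.0792] F [ 0.6 -0.5  4.2] g 0.0117 q [ 0.01  0.59  1.55 -0.    1.    1.58]
open t=60.1 [0.5746 0.0795 0.0781] F [-0.2  0.1  0.1] g 0.0295 q [ 0.01  0.59  1.55 -0.    1.    1.58]
view t=62.5 [ 0.4503 -0.0496  0.3985] F [-0.3 -0.6 -0.9] g 0.0299 q [-0.28  0.13  1.34  0.    1.68  1.29]
```

View pics/k_1.png

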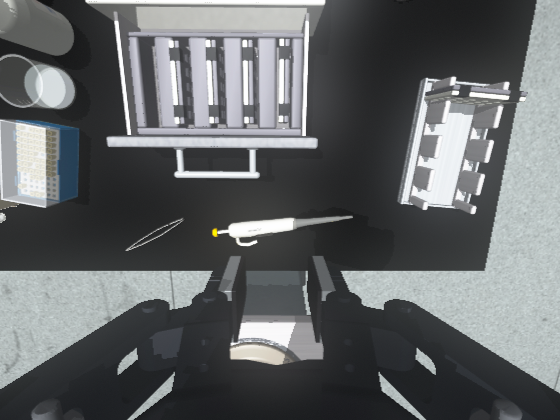

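The third is in compartment 1 (column 176), with one left in the rack.

```bash
python3 cyc.py 0
```

```text
[ 0.5629 -0.3315 -0.0883  0.1011  0.0135  0.0965]
grip t=66.3 [ 0.5634 -0.3317  0.0672] F [ 1.4 -0.3  1.8] g 0.0120 q [-0.65  0.72  1.33  0.    1.09 -0.56]
lift False
lifted t=68.5 [ 0.5625 -0.3311  0.2388] F [ 0.7 -0.3 -1.3] g 0.0121 q [-0.65  0.58  1.11  0.    1.46 -0.56]
over t=70.7 [0.5754 0.125  0.2398] F [ 0.3 -1.1 -1.7] g 0.0122 q [ 0.08  0.45  1.32 -0.    1.37  1.66]
inhand top z -0.0285 end x 0.0485 y at 0 -0.0008 at .05 -0.0008 yrange [-0.0071  0.0055]
down True t=73.2 [0.5757 0.1255 0.0792] F [ 0.7 -0.6  3.7] g 0.0120 q [ 0.08  0.6   1.53 -0.    1.01  1.66]
open t=73.5 [0.5749 0.1237 0.0782] F [ 0.3 -6.5  1.4] g 0.0299 q [ 0.08  0.61  1.53 -0.    1.01  1.66]
view t=75.9 [ 0.4503 -0.0495  0.3987] F [ 0.4 -0.7 -0.3] g 0.0298 q [-0.28  0.13  1.34  0.    1.68  1.29]
```

View pics/k_0.png

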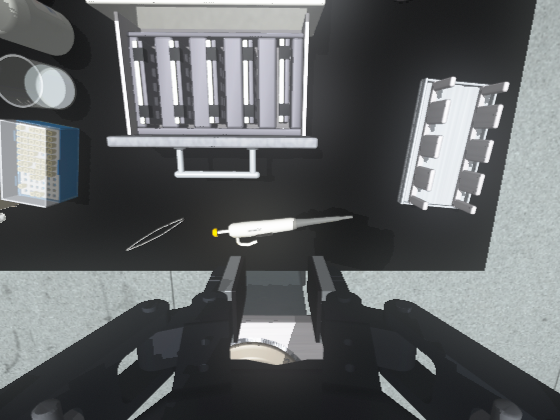

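```bash
python3 - <<'E'
from h import *
P=cloud('wrist')[1]
for l,yc in list(LY.items())+[(4,-.0585)]:
    S=P[(P[...,2]>.090)&(P[...,2]<.125)&(P[...,0]>.515)&(P[...,0]<.645)&(abs(P[...,1]-yc)<.016)]
    (c,s,a)=cv2.minAreaRect(S[:,:2].astype(np.float32)); print(l,len(S),np.round(c,4),np.round(s,4),round(a,1),'top',np.percentile(S[:,2],[50,80,95]).round(4))
M=(P[...,2]>.092)&(P[...,2]<.115)&(P[...,0]>.4)&(P[...,0]<.487)&(abs(P[...,1]-.03)<.1)
Q=P[M]; print('bar',Q.min(0),Q.max(0))
b=np.median(Q[abs(Q[:,1]-.035)<.02,0]); print('bar x',b)
r.move_straight([.41,.035,.30],q(-.005),speed=.3)
command_gripper(0,40)
print(r.move_straight([.41,.035,.088+TIP],q(-.005),speed=.15,max_force=8)); st()
print(r.move_straight([.56,.035,.088+TIP],q(-.005),speed=.06,max_force=15)); st('A')
print(r.move_straight([.605,.035,.088+TIP],q(-.005),speed=.03,max_force=12)); st('B')
E
```

```text
0 1221 [0.5745 0.1254] [0.0142 0.0996] 89.2 top [0.1071 0.1082 0.1089]
1 1110 [0.5743 0.0797] [0.014  0.0991] 89.7 top [0.1072 0.1082 0.109 ]
2 1019 [0.5743 0.0338] [0.0138 0.0992] 89.9 top [0.1073 0.1082 0.1089]
3 904 [ 0.5744 -0.0122] [0.0133 0.0994] 89.6 top [0.1074 0.1083 0.1091]
4 828 [ 0.5755 -0.0582] [0.0131 0.099 ] 89.6 top [0.1075 0.1083 0.109 ]
bar [ 0.45066504 -0.02503505  0.10133487] [0.48699726 0.09361425 0.11032847]
bar x 0.45704869065702974
False
 t=79.8 [0.4104 0.035  0.0825] F [ 0.9 -0.5 -0.3] g 0.0001 q [-0.1   0.34  2.01 -0.    0.79 -0.1 ]
False
A t=82.4 [0.5599 0.0351 0.082 ] F [-1.4 -0.7 -1.8] g 0.0000 q [-0.07  0.56  1.61  0.    0.97 -0.07]
True
B t=83.3 [0.5842 0.035  0.0813] F [-0.2 -0.8  1.4] g -0.0001 q [-0.07  0.6   1.53 -0.    1.02 -0.07]
```

```bash
python3 - <<'E'
from h import *
print(r.move_straight([.600,.035,.088+TIP],q(-.005),speed=.02,max_force=12)); st('C')
r.move_straight([.54,.035,.088+TIP],speed=.1)
r.move_straight([.50,.035,.30],speed=.25)
r.reach([.40,-.10,.40],q(-np.pi/2)); st()
im,P=shot('wrist','l_wrist'); shot('top','l_top'); shot('scene','l_scene')
for n,P in (('w',P),('top',cloud('top')[1])):
    M=(P[...,2]>.122)&(P[...,2]<.14)&(P[...,0]>.5)&(P[...,0]<.84)&(P[...,1]>-.15)&(P[...,1]<.2)
    Q=P[M]; print(n,'front edge x',np.percentile(Q[:,0],[0,.2,1]))
    M=(P[...,2]>.092)&(P[...,2]<.115)&(P[...,0]>.55)&(P[...,0]<.612)&(abs(P[...,1]-.035)<.03)
    print('bar',np.median(P[M],0))
    M=(P[...,2]>.03)&(P[...,2]<.09)&(P[...,0]>.6)&(P[...,0]<.65)&(abs(P[...,1]-.035)<.13)
    print('face',M.sum(),np.median(P[M],0))
E
```

```text
True
C t=83.7 [0.5839 0.035  0.0804] F [-0.9 -0.1 -0.1] g 0.0001 q [-0.07  0.6   1.53 -0.    1.02 -0.07]
 t=86.4 [ 0.4001 -0.0998  0.3991] F [ 1.  -0.4  0.1] g 0.0004 q [-0.43  0.05  1.43  0.    1.67  1.14]Traceback (most recent call last):
  File "<stdin>", line 9, in <module>
    return _quantile_unchecked(
        a, q, axis, out, overwrite_input, method, keepdims, weights)
    return _ureduce(a,
                    func=_quantile_ureduce_func,
    ...<5 lines>...
                    overwrite_input=overwrite_input,
                    method=method)
    r = func(a, **kwargs)
    result = _quantile(arr,
                       quantiles=q,
    ...<2 lines>...
                       out=out,
                       weights=wgt)
    slices_having_nans = np.isnan(arr[-1, ...])
                                  ~~~^^^^^^^^^
IndexError: index -1 is out of bounds for axis 0 with size 0
```

View pics/l_wrist.png

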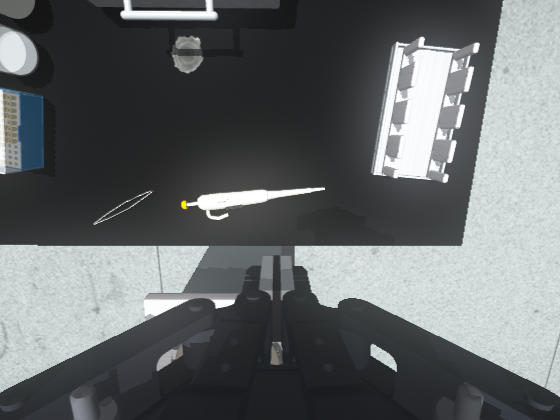

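View pics/l_scene.png

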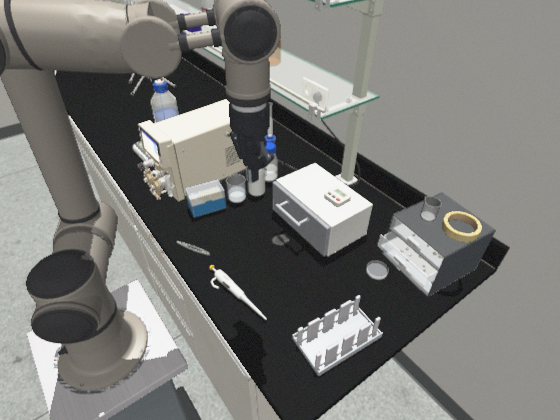

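View pics/l_top.png

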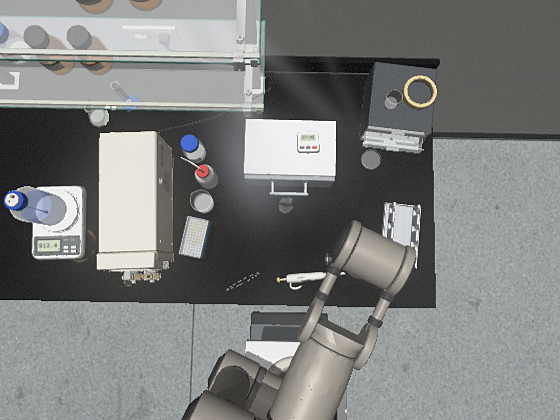

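```bash
python3 - <<'E'
from h import *
d0={n:np.load(f'pics/a_{n}.npy') for n in('top','scene')}
for n in ('top','scene'):
    im,d=optics.get_image(n); i0=cv2.imread(f'pics/a_{n}.png')[:,:,::-1]
    for t,i,dd in(('before',i0,d0[n]),('now',im,d)):
        P=cloud(n,i,dd)[1]
        M=(P[...,2]>.092)&(P[...,2]<.115)&(P[...,0]>.55)&(P[...,0]<.612)&(abs(P[...,1]-.035)<.03)
        F=(P[...,2]>.03)&(P[...,2]<.09)&(P[...,0]>.6)&(P[...,0]<.65)&(abs(P[...,1]-.035)<.1)
        print(n,t,'bar',M.sum(),np.mean(P[M],0).round(4),'face',F.sum(),np.mean(P[F],0).round(4))
    # bystander boxes
    D=np.abs(im.astype(int)-i0).max(-1)>40
    b={'top':dict(timer=(296,130,322,155),tip=(178,214,212,260),beaker=(188,188,216,214),cab=(240,115,340,200)),'scene':dict(timer=(320,182,355,212),tip=(184,180,228,218),beaker=(226,168,248,205),cab=(268,160,375,255))}[n]
    for k,(x0,y0,x1,y1) in b.items(): print(k,int(D[y0:y1,x0:x1].sum()),'/',(y1-y0)*(x1-x0))
st()
E
```

```text
top before bar 58 [0.6024 0.0343 0.1061] face 184 [0.6407 0.0329 0.0614]
top now bar 60 [0.6024 0.0344 0.1063] face 187 [0.6408 0.0353 0.0601]
timer 0 / 650
tip 0 / 1564
beaker 0 / 728
cab 0 / 8500
scene before bar 51 [0.6011 0.0346 0.1059] face 418 [0.6415 0.0159 0.0623]
scene now bar 51 [0.6016 0.0339 0.1054] face 426 [0.6415 0.0176 0.0624]
timer 0 / 1050
tip 0 / 1672
beaker 10 / 814
cab 10 / 10165
 t=86.7 [ 0.4002 -0.0997  0.3997] F [ 0.8  0.2 -0.4] g -0.0003 q [-0.43  0.05  1.43  0.    1.67  1.14]
```

The drawer front and handle are back at their shut readings to within half a millimetre. The timer and tip box images are unchanged, and the few changed beaker pixels (10 of 814) show no movement. I'm handing in.

```bash
python3 -c "
from h import *
r.finish_job(); st()"
```

```text
the job is handed in; nothing more can be done
the job is handed in; nothing more can be done
```

All four cassettes are out of the rack and standing in drawer compartments 3, 2, 1 and 0. The stored one stays in compartment 4, the drawer is shut, and I handed the job in at about 87 s.

**Mishap:** my first pull closed on nothing, and the drawer did not move. The fingertips turned out to be about 6 mm behind the reported tool point, not 25 mm ahead as specified. I confirmed this with a light touch on the worktop (about 8 N) and corrected for it, and the second pull opened the drawer.

**Last checks:**
- **Cassettes:** before shutting, each was centred in its compartment, with its top at about 107–108 mm, level with the stored one. That matches standing right down on the floor.
- **Drawer:** the handle and front read within 0.5 mm of their shut position at the start.
- **Bystanders and rack:** the timer and tip box look unchanged from the first pictures. The beaker area differed by 10 of 814 pixels in one view and none in the other, which I take as noise. The empty rack is still on the worktop.
- **Forces:** the highest readings I printed were about 9 N while pulling the drawer and 6.5 N when a finger touched the drawer's side wall on releasing the last cassette. When shutting the drawer I pushed to stops of 12–15 N.

I did not look inside the drawer again after shutting it.

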